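Index the banding wheel to the zero line

TASK

A small bowl stands on an indexing banding wheel. With a fingertip, gently push the upright steel peg round until the black index line on the wheel lines up with the collar's zero line, the long one that has a little stud at its outer end, and then draw the finger clear. Do not pinch the peg, do not touch the bowl, which rides round on the wheel, and leave the things round the wheel alone.

Things in the scene. Friction and masses are not known exactly. Their poses are not given: they have to be found in the camera images.
- wheel (a joint): the wheel head, a flat light wooden disc 150 mm in diameter, its flat top 48 mm above the worktop, that turns about an upright axis; the value is its angle in rad, growing anticlockwise seen from above. It turns endlessly for this work, either way round, has a light drag (about 2 N of push at the peg) and no spring: it stays where it is left. The value alone does not tell where the collar's zero line is
- wheel_axis (a point): point on the turning axis at the height of the wheel's top (z = 0.048); the stand with collar and wheel is fixed to the worktop. It does not turn
- index_mark (a point): point at the outer end of the wheel's index line: 78 mm from the axis, 3 mm outside the wheel's rim, 37 mm above the worktop; turns with the wheel. The index line is a single black line 6 mm wide and 30 mm long on the wheel's top, running outward to the rim and down its edge
- zero_mark (a point): point at the inner end of the zero line, also 78 mm from the axis and 37 mm above the worktop, so it coincides with index_mark when the lines meet. The fixed collar is an aluminium disc 210 mm in diameter under the wheel, its top 36 mm above the worktop, with black lines every 15 degrees: 23 short ones (10 mm) and one long one (23 mm long, 6 mm wide), the zero line, with a steel stud 9 mm in diameter and 6 mm high at its outer end
- peg_top (a point): top centre of the upright push peg, a round steel peg 16 mm in diameter (12 mm at its foot) that stands up from a 22 mm steel washer on the wheel; its top is 75 mm above the worktop (27 mm above the wheel) and its axis 60 mm from the wheel's axis, exactly opposite the index line; turns with the wheel
- bowl: small black bowl, 69 mm across the rim, 38 mm high, standing loose in the middle of the wheel; origin at the centre of its underside
- glaze_jar: bystander: cream glaze jar with a white lid, 56 mm in diameter, 68 mm high, loose, beside the wheel on the robot's right; origin at the centre of its underside
- rib: bystander: flat light wooden rib 54 x 109 x 9 mm (long along its y), loose, on the robot's right beyond the glaze jar; origin at the centre of its underside
- loop_tool: bystander: loop tool with a wooden handle, 26 x 171 x 14 mm (long along its y), loose, beside the wheel on the robot's left; origin at the centre of its underside
Things that resemble listed ones, but are neither listed nor needed, are in the scene too. There is more than one size of the bowl; the one meant has the size given above.

How it is judged:
By the outcome, as a careful person would: the job done as asked, in the order asked, and still so for the second after the job is handed in, with the robot touching nothing.
It also fails if it takes over 58 s, if anything falls off the work surface, if the arm or the gripper's body presses on something with over 40 N, if the wrist force passes 120 N, or if a joint passes its speed limit or range.

ROBOT

A 7-joint arm with a two-finger parallel gripper is mounted at the origin on a cart in front of the work surface, level with it; the furniture and walls round the work are solid. World frame = base frame: x ahead of the robot, y to its left, z up, the work surface at z = 0. Lengths are in m, angles in rad, forces in N, time in s.
With the tool pointing down it reaches from about 0.4 to 0.875 m from the base axis. Payload 19.3 kg.
Tool frame: the origin (TCP) lies at the very end of the fingers, on their centre line; the grasp point (between the pads) lies 19 mm behind it; z points along the fingers, y is the line along which they close (so a half turn about z gives the same grasp; the last joint's range is limited). The gripper opens to 85 mm and grips with 20 to 120 N. Pads are 22 mm wide; open, the fingers measure 114 mm over their backs; the gripper's body (76 mm by 85 mm) begins 54 mm behind the grasp point. The pads swing forward as they close: fully open they stand 13 mm farther back than shut.
Start: joints at [1.056, 0.521, -0.036, 1.599, 0.021, 1.021, -0.113], TCP at [0.269, -0.564, 0.209] pointing down, gripper open.
Joint ranges: [-2.91, 2.91], [-0.3, 2.13], [-1.5, 1.42], [0.17, 2.43], [-1.26, 4.41], [0.16, 1.93], [-2.52, 2.52]. Speed limits (rad/s): [1.89, 1.89, 2.39, 2.39, 3.01, 3.01, 3.01].

INTERFACE

Orientations are given as a rotation vector (axis times angle).
In Python, from rig import arm, imaging, job_done gives the robot as it stands. The module is installed in compiled form; this text tells all that it offers.
- The arm moves only by the shell command python3 -m pendant 'ROWS' [OPENING] [FORCE]. ROWS is JSON, a list of rows, each a list of 2 entries, a list of its own where there are three numbers: the shift along the tool's x, y, z as a fraction of full scale, then the turn, a rotation vector about the tool's x, y, z as a fraction of full scale. In form: [[[dx, dy, dz], [wx, wy, wz]], ...]. A call has 1 to 8 rows; each row is the pose to reach, as a shift and turn from the pose commanded when the call began, along the tool's axes at that moment, turning the shorter way round; what a row does not reach only later rows make up. Full scale, the value 1, is 0.8 m for a shift and 180 degrees for a turn. A row lasts 1/12 s, in which the tool goes at most 41.7 mm and 7.16 degrees, less where a joint would pass 70% of its speed; a pose out of reach is approached as far as the arm can. A call with a number of a shift or a turn outside -1 to 1 is refused whole. A call with a gripper value outside its range is refused whole. OPENING is the closure, from 0 (fully open) to 1 (shut), set as the call begins (- or left out, the last holds). The fingers move at their own pace and stop on an object; FORCE is the grip in N (left out, the last holds). Time passes only in rows, so rows that repeat a pose let the fingers close. It gives the time, the measured TCP pose, the force, the opening and the grip force at its end, in the units of the state.
- arm.state(): the state, without advancing time (a new reading comes with each control period).
- imaging.snapshot(name): name is "scene" or "top" or "wrist"; returns a dict with "color" (420x560x3 uint8, red, green, blue), "z_map" (420x560 float32, m along the optical axis (not along the pixel's ray), 0 where there is no reading), "K" (3x3 intrinsics, pixels), "rvec" (rotation vector, rad) and "tvec" (3), from world to camera coordinates, as OpenCV has them. Camera axes: x right, y down, z forward; pixel columns grow to the right and rows downward; lengths in m; the calibration is good to about 2 mm. The wrist camera is an equidistant fisheye: a pixel r from the principal point sees the ray r / f radians off the axis. A picture is of the moment at which its call begins.
- job_done(): hands the job in; it is judged then, once.
The state is a dict: "time": time; "joint_pos": joint angles; "dq": joint speeds; "joint_efforts": joint torques, N m; "tool_pos": TCP position; "ee_rot": TCP orientation; "contact_force": force on the tool from outside, world axes, zero at the start; "torque": the same for the moment, N m; "width": finger opening in m; "finger_force": force on a finger pad.
Only numpy, scipy, OpenCV 4.12 (cv2) and the standard library are available. Lean on these libraries where they do the work, as an engineer would, in place of code of your own. Each camera call takes 0.05 s, during which the arm holds its last target. There are 200 camera calls.

## Working session

There is one attempt and no reset: what is moved stays moved. The work goes in short steps, Python scripts to look and compute and a shell command to move; the robot and the scene stay as the last step left them, time stands still between calls to the robot, and variables do not carry over. Pictures are saved under pics/ and viewed, at most 10 in all, crops included, and the job is handed in when it is done.

```bash
mkdir -p pics
python3 - <<'E'
from rig import arm, imaging
import cv2, numpy as np
s=arm.state(); print({k:np.round(v,3).tolist() for k,v in s.items()})
for n in ("top","scene"):
    d=imaging.snapshot(n); np.savez(f"{n}0.npz",**d)
    cv2.imwrite(f"pics/{n}0.png",cv2.resize(d["color"][:,:,::-1],(800,600),interpolation=cv2.INTER_CUBIC))
    print(n,d["K"].tolist(),d["rvec"],d["tvec"])
E
```

```text
{'time': 0.0, 'joint_pos': [1.056, 0.522, -0.036, 1.6, 0.021, 1.021, -0.113], 'dq': [-0.001, 0.001, 0.001, -0.0, -0.001, -0.0, 0.001], 'joint_efforts': [0.0, -92.712, 1.979, -36.994, 0.018, 0.008, 0.0], 'tool_pos': [0.269, -0.564, 0.208], 'ee_rot': [-3.063, -0.693, 0.0], 'contact_force': [0.552, -0.174, -0.737], 'torque': [0.006, -0.03, 0.046], 'finger_force': 0.0, 'width': 0.085}
top [[415.750474663882, 0.0, 280.931538430716], [0.0, 415.750474663882, 205.10242225626092], [0.0, 0.0, 1.0]] [ 2.16496122 -2.12127972  0.15562941] [-0.03854953  0.48651493  0.97853155]
scene [[462.18637478100976, 0.0, 279.24844575396526], [0.0, 462.18637478100976, 215.4783088505913], [0.0, 0.0, 1.0]] [ 0.6477434  -2.56808193  1.2140587 ] [0.440778   0.20669466 1.03194518]
```

View pics/top0.png

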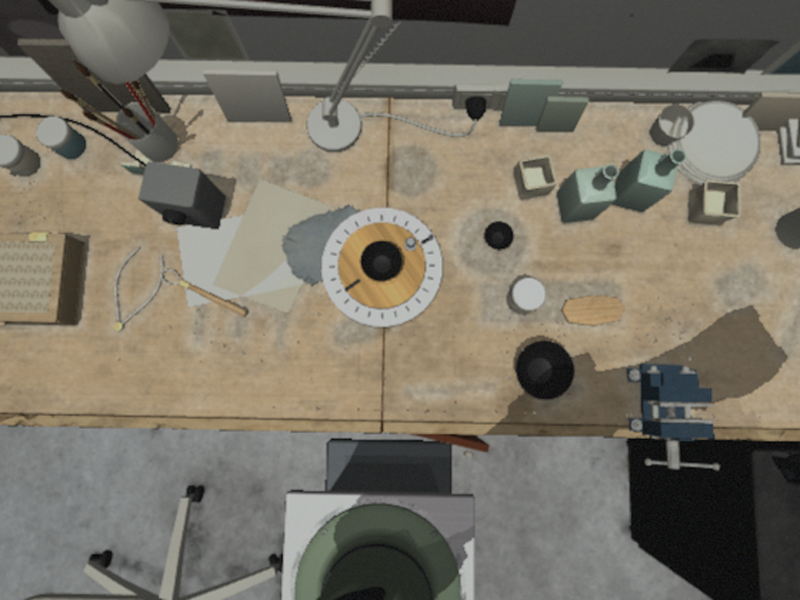

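View pics/scene0.png

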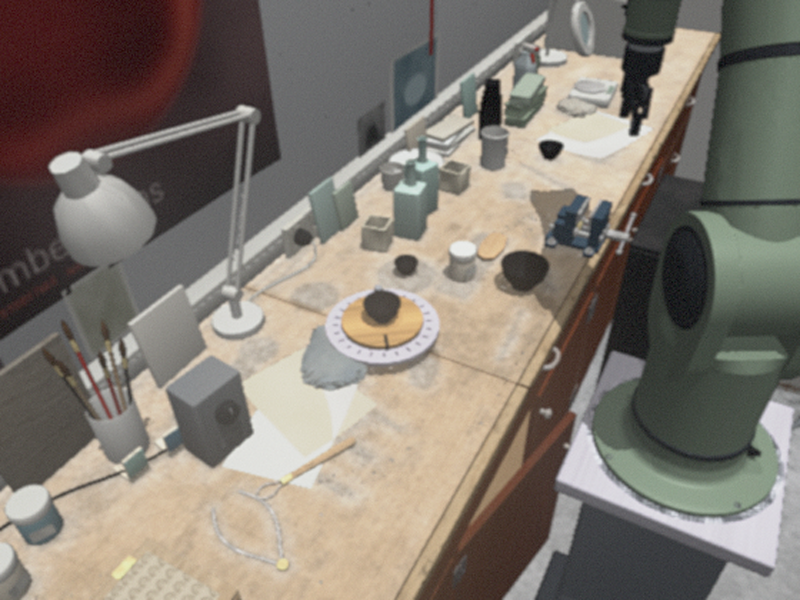

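The top view shows the wheel centred near (382,266). The peg is at (410,243), the index line is at (352,285), and a long collar line is near (428,238). I'll enlarge that area to confirm.

```bash
cat > h.py <<'E'
import numpy as np, cv2
def ray_z(d,u,v,z):
    R=cv2.Rodrigues(d["rvec"])[0]; c=-R.T@d["tvec"]
    r=R.T@np.linalg.inv(d["K"])@np.array([u,v,1.]); return c+r*(z-c[2])/r[2]
def warp(d,cx,cy,z,half=.12,n=600):
    "bird's-eye picture at height z: right=-y, up=+x"
    P=[(cx+half,cy+half,z),(cx+half,cy-half,z),(cx-half,cy-half,z),(cx-half,cy+half,z)]
    p=cv2.projectPoints(np.array(P),d["rvec"],d["tvec"],d["K"],None)[0].reshape(4,2)
    H=cv2.getPerspectiveTransform(p.astype(np.float32),np.float32([[0,0],[n,0],[n,n],[0,n]]))
    return cv2.warpPerspective(d["color"][:,:,::-1],H,(n,n),flags=cv2.INTER_CUBIC)
E
python3 - <<'E'
from h import *
d=dict(np.load("top0.npz"))
k=.7
for n,u,v,z in (("axis",382,266,.04),("peg",410,243,.075),("idx",352,285,.048),("zero",428,238,.036),("jar",528,294,.068),("loop_end",246,313,.01),("bowl",382,260,.086)):
    print(n,ray_z(d,u*k,v*k,z).round(4))
# collar ellipse fit: bright low-saturation pixels near
c=ray_z(d,382*k,266*k,.036)
w=warp(d,c[0],c[1],.036,.13,600)
cv2.imwrite("pics/w36.png",w)
print(c)
E
```

```text
axis [0.5327 0.0054 0.04  ]
peg [ 0.5657 -0.0415  0.075 ]
idx [0.4974 0.055  0.048 ]
zero [ 0.5844 -0.0728  0.036 ]
jar [ 0.485  -0.2381  0.068 ]
loop_end [0.4503 0.2417 0.01  ]
bowl [0.5337 0.0039 0.086 ]
[0.53347695 0.00557741 0.036     ]
```

View pics/w36.png

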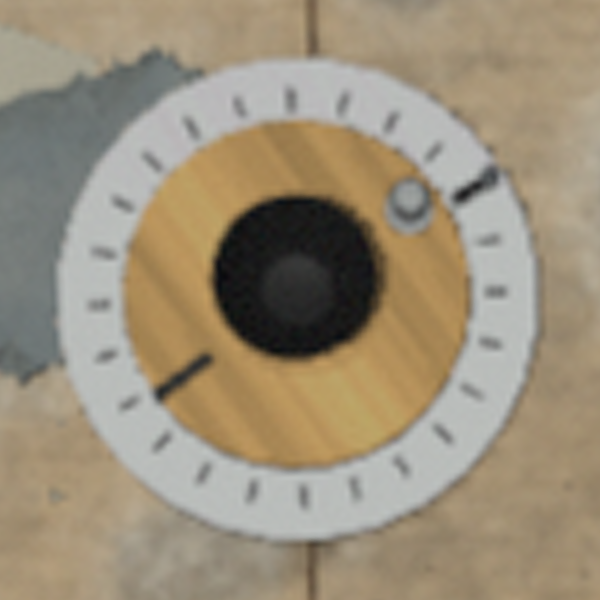

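The crop confirms it: the long line with the stud at (490,180) is the zero line, and the other 23 are short. The peg is at (410,203) and the index line runs (157,397) to (210,358). The bowl in the centre is the one meant; (498,235) and (545,368) in the top view are other bowls off the wheel. Next I'll get precise angles and work out the start pose.

```bash
cat >> h.py <<'E'
from scipy.spatial.transform import Rotation as Rot
def darkang(d,ax,z,r0,r1,guess,win=9,thr=90):
    "angle (deg, world) and radius range of dark line near guess within ring"
    n=1200; half=.12; g=cv2.cvtColor(warp(d,ax[0],ax[1],z,half,n),cv2.COLOR_BGR2GRAY)
    v,u=np.mgrid[0:n,0:n]; X=half-(v+.5)*2*half/n; Y=half-(u+.5)*2*half/n
    r=np.hypot(X,Y); a=(np.degrees(np.arctan2(Y,X))-guess+180)%360-180
    m=(r>r0)&(r<r1)&(abs(a)<win)
    w=np.clip(thr-g[m].astype(float),0,None)
    return guess+(w*a[m]).sum()/w.sum(), (r[m][w>0].min(),r[m][w>0].max())
def collar(d,ax=(.5337,.0066)):
    "refine axis by fitting the collar's bright ring"
    n=1200; half=.14; w=warp(d,ax[0],ax[1],.036,half,n)
    hsv=cv2.cvtColor(w,cv2.COLOR_BGR2HSV); m=((hsv[...,1]<30)&(hsv[...,2]>150)).astype(np.uint8)
    m=cv2.morphologyEx(m,cv2.MORPH_OPEN,np.ones((9,9)))
    c=max(cv2.findContours(m,cv2.RETR_EXTERNAL,cv2.CHAIN_APPROX_NONE)[0],key=cv2.contourArea)
    (u,v),(a,b),_=cv2.fitEllipse(c); s=2*half/n
    return ax[0]+half-v*s, ax[1]+half-u*s, a*s/2,b*s/2
def toolmove(p0,rv0,p1,yang):
    "shift/0.8 and turn/pi in tool axes to TCP p1 with tool y at world angle yang (deg), pointing down"
    R0=Rot.from_rotvec(rv0); t=np.radians(yang); y=np.array([np.cos(t),np.sin(t),0]); z=np.array([0,0,-1.])
    R1=Rot.from_matrix(np.c_[np.cross(y,z),y,z])
    return (R0.inv().apply(np.array(p1)-p0)/.8).round(4), ((R0.inv()*R1).as_rotvec()/np.pi).round(4)
E
python3 - <<'E'
from h import *
from rig import arm
d=dict(np.load("top0.npz"))
c=collar(d); print("collar",np.round(c,4))
ax=c[:2]
for g in (-58,): print("zero",darkang(d,ax,.036,.080,.092,g))
for z in (.048,): print("index",darkang(d,ax,z,.048,.073,126))
H=warp(d,ax[0],ax[1],.036,.13,600)
# peg top from view of w36 (411,197): pixel -> ray -> z=.075
s=.26/600; P=np.array([.53348+.13-197*s,.00558+.13-411*s,.036])
uv=cv2.projectPoints(P[None],d["rvec"],d["tvec"],d["K"],None)[0].ravel()
p=ray_z(d,*uv,.075); q=p[:2]-ax; print("peg",p,np.hypot(*q),np.degrees(np.arctan2(q[1],q[0])))
th=np.radians(-54); r=np.array([np.cos(th),np.sin(th)]); t=np.array([-r[1],r[0]])
st=np.array(ax)+.064*r-.042*t
S=arm.state(); print("start",st)
print(toolmove(S["tool_pos"],S["ee_rot"],[*st,.209],-54))
for k in (1,2,2.5,3,20): 
  pass
a=np.array([.019,-.064])
for f in np.arange(2.5,20.1,2.5):
    b=np.radians(-f); R=np.array([[np.cos(b),-np.sin(b)],[np.sin(b),np.cos(b)]])
    print(f,((a-R@a)/.8).round(4),round(-f/180,4))
# max height along the path
R=cv2.Rodrigues(d["rvec"])[0]; v,u=np.mgrid[0:420,0:560]
C=np.linalg.inv(d["K"])@np.stack([u.ravel(),v.ravel(),np.ones(u.size)])*d["z_map"].ravel(); W=R.T@(C-d["tvec"][:,None])
for x0,x1,y0,y1 in ((.25,.66,-.6,-.12),(.4,.72,-.12,.2)):
    m=(W[0]>x0)&(W[0]<x1)&(W[1]>y0)&(W[1]<y1)&(d["z_map"].ravel()>0); print("max z",W[2][m].max())
E
```

```text
collar [0.5345 0.0071 0.0964 0.0974]
zero (np.float64(-58.228754322131856), (np.float64(0.0807832903514087), np.float64(0.09199880434005649)))
index (np.float64(126.70475813534485), (np.float64(0.04800104165536411), np.float64(0.07298890326618149)))
peg [ 0.56877105 -0.04215464  0.075     ] 0.05997408507426997 -55.1355611818963
start [ 0.5381272  -0.06940956]
(array([ 0.5699, -0.4131, -0.0008]), array([-0.0003, -0.    , -0.0584]))
2.5 [0.0035 0.001 ] -0.0139
5.0 [0.0071 0.0018] -0.0278
7.5 [0.0106 0.0024] -0.0417
10.0 [0.0143 0.0029] -0.0556
12.5 [0.0179 0.0032] -0.0694
15.0 [0.0215 0.0034] -0.0833
17.5 [0.0252 0.0034] -0.0972
20.0 [0.0288 0.0033] -0.1111
max z 0.3263922062705094
max z 0.08849010251799086
```

Run:
```python
from h import *
d=dict(np.load("top0.npz"))
R=cv2.Rodrigues(d["rvec"])[0]; v,u=np.mgrid[0:420,0:560]
C=np.linalg.inv(d["K"])@np.stack([u.ravel(),v.ravel(),np.ones(u.size)])*d["z_map"].ravel(); W=R.T@(C-d["tvec"][:,None])
g=(d["z_map"].ravel()>0)
for y in np.arange(-.65,-.05,.06):
    m=g&(abs(W[1]-y)<.03)&(W[0]>.2)&(W[0]<.65)
    if m.any():
        i=np.argmax(np.where(m,W[2],-9)); print(round(y,2),W[:,i].round(3),u.ravel()[i],v.ravel()[i])
```

```text
-0.65 [ 0.616 -0.662  0.005] 530 162
-0.59 [ 0.63  -0.598  0.063] 517 150
-0.53 [ 0.251 -0.501  0.319] 559 325
-0.47 [ 0.246 -0.494  0.329] 559 329
-0.41 [ 0.271 -0.435  0.095] 462 301
-0.35 [ 0.649 -0.345  0.178] 429 124
-0.29 [ 0.637 -0.318  0.123] 409 137
-0.23 [ 0.491 -0.25   0.073] 375 203
-0.17 [ 0.618 -0.193  0.032] 348 155
-0.11 [ 0.557 -0.086  0.042] 305 177
```

```bash
python3 -m pendant '[[[0.57,-0.413,0],[0,0,-0.058]],[[0.57,-0.413,0],[0,0,-0.058]],[[0.57,-0.413,0],[0,0,-0.058]],[[0.57,-0.413,0],[0,0,-0.058]],[[0.57,-0.413,0],[0,0,-0.058]],[[0.57,-0.413,0],[0,0,-0.058]],[[0.57,-0.413,0],[0,0,-0.058]],[[0.57,-0.413,0],[0,0,-0.058]]]' 1 20
python3 - <<'E'
from h import *
from rig import arm
S=arm.state(); print(S["joint_pos"]); print(toolmove(S["tool_pos"],S["ee_rot"],[.5381,-.0694,.209],-54))
E
```

```text
time: 0.77
tool_pos: [0.4288, -0.2696, 0.2086]
ee_rot: [-2.989, -0.969, 0.0]
contact_force: [2.2, -0.7, 1.1]
width: 0.0003
finger_force: 0.0
[ 0.5865298   0.3385033  -0.18032198  1.90074701  0.07567279  0.90896617
 -0.5742627 ]
(array([ 0.2574, -0.1225, -0.0006]), array([-0.    ,  0.    , -0.0005]))
```

```bash
python3 -m pendant '[[[0.257,-0.122,0],[0,0,0]],[[0.257,-0.122,0],[0,0,0]],[[0.257,-0.122,0],[0,0,0]],[[0.257,-0.122,0],[0,0,0]],[[0.257,-0.122,0],[0,0,0]],[[0.257,-0.122,0],[0,0,0]],[[0.257,-0.122,0],[0,0,0]],[[0.257,-0.122,0],[0,0,0]]]'
python3 -m pendant '[[[0,0,0.03],[0,0,0]],[[0,0,0.06],[0,0,0]],[[0,0,0.09],[0,0,0]],[[0,0,0.12],[0,0,0]],[[0,0,0.136],[0,0,0]],[[0,0,0.136],[0,0,0]],[[0,0,0.136],[0,0,0]]]'
python3 - <<'E'
from h import *
from rig import arm,imaging
S=arm.state(); print(S["joint_pos"]); print(toolmove(S["tool_pos"],S["ee_rot"],[.5381,-.0694,.06],-54))
a=imaging.snapshot("scene"); np.savez("scene1.npz",**a)
b=imaging.snapshot("top")
A=cv2.resize(a["color"][150:300,190:390,::-1],(800,600),interpolation=cv2.INTER_CUBIC)
B=cv2.resize(b["color"][110:260,180:380,::-1],(800,600),interpolation=cv2.INTER_CUBIC)
cv2.imwrite("pics/s1.png",cv2.resize(np.hstack([A,B]),(800,300)))
cv2.imwrite("pics/s1.png",A)
E
```

```text
time: 1.43
tool_pos: [0.5376, -0.0708, 0.2082]
ee_rot: [-2.987, -0.972, 0.001]
contact_force: [-0.2, -0.9, 0.2]
width: 0.0002
finger_force: 0.0
time: 2.02
tool_pos: [0.5371, -0.0729, 0.0997]
ee_rot: [-2.989, -0.967, 0.002]
contact_force: [-0.2, -0.3, 0.8]
width: 0.0002
finger_force: 0.0
[ 0.19008818  0.54447712 -0.22388211  1.90515196  0.17733184  0.71208495
 -1.0824401 ]
(array([ 0.0037, -0.0028,  0.0497]), array([-0.0001,  0.0004, -0.0009]))
```

View pics/s1.png

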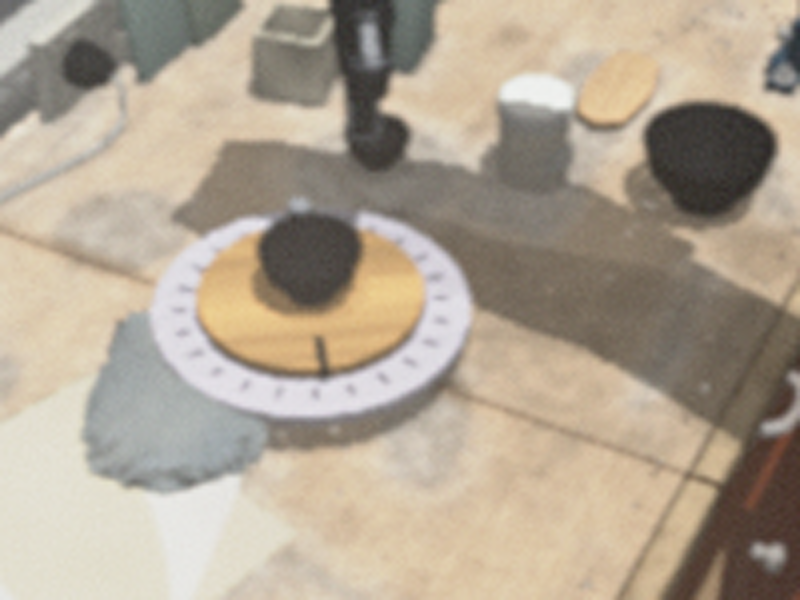

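The gripper comes in at the top, near (360,100), in front of the small spare bowl at (378,140). I'll check where the true fingertip end projects.

Run:
```python
from h import *
d=dict(np.load("scene1.npz"))
R=cv2.Rodrigues(d["rvec"])[0]; v,u=np.mgrid[0:420,0:560]
C=np.linalg.inv(d["K"])@np.stack([u.ravel(),v.ravel(),np.ones(u.size)])*d["z_map"].ravel(); W=R.T@(C-d["tvec"][:,None])
m=(np.hypot(W[0]-.537,W[1]+.073)<.035)&(W[2]>.05)&(W[2]<.16)
print(m.sum()); P=W[:,m]; o=np.argsort(P[2]); print(P[:,o][:,:12].T.round(3)); 
print(cv2.projectPoints(np.array([[.5371,-.0729,.0997]]),d["rvec"],d["tvec"],d["K"],None)[0])
for z in (.10,.115,.13,.145): 
    k=abs(P[2]-z)<.006; print(z,k.sum(),P[:2,k].min(1).round(3) if k.any() else'',P[:2,k].max(1).round(3) if k.any() else '')
```

```text
86
[[ 0.513 -0.052  0.051]
 [ 0.527 -0.074  0.12 ]
 [ 0.532 -0.072  0.12 ]
 [ 0.528 -0.071  0.122]
 [ 0.533 -0.068  0.122]
 [ 0.542 -0.063  0.123]
 [ 0.537 -0.065  0.123]
 [ 0.534 -0.066  0.123]
 [ 0.539 -0.063  0.124]
 [ 0.526 -0.072  0.125]
 [ 0.526 -0.073  0.128]
 [ 0.54  -0.06   0.128]]
[[[280.54392482 189.57098497]]]
0.1 0  
0.115 2 [ 0.527 -0.074] [ 0.532 -0.072]
0.13 28 [ 0.524 -0.075] [ 0.551 -0.058]
0.145 33 [ 0.524 -0.076] [ 0.549 -0.056]
```

```bash
python3 -m pendant '[[[0.001,-0.001,0.012],[0,0,0]],[[0.002,-0.001,0.024],[0,0,0]],[[0.003,-0.002,0.036],[0,0,0]],[[0.003,-0.002,0.046],[0,0,0]],[[0.003,-0.002,0.0525],[0,0,0]],[[0.003,-0.002,0.0525],[0,0,0]],[[0.003,-0.002,0.0525],[0,0,0]],[[0.003,-0.002,0.0525],[0,0,0]]]'
python3 - <<'E'
from h import *
from rig import arm,imaging
S=arm.state(); print(S["tool_pos"],toolmove(S["tool_pos"],S["ee_rot"],[.5381,-.0694,.058],-54))
a=imaging.snapshot("wrist"); b=imaging.snapshot("scene")
A=cv2.resize(a["color"][:,:,::-1],(560,420)); B=cv2.resize(b["color"][140:290,190:390,::-1],(560,420),interpolation=cv2.INTER_CUBIC)
c=np.vstack([A,B]); cv2.imwrite("pics/s2.png",cv2.resize(c,(400,600)))
cv2.imwrite("pics/s2.png",cv2.resize(np.hstack([A,B]),(800,300)))
E
```

```text
time: 2.78
tool_pos: [0.5388, -0.0691, 0.058]
ee_rot: [2.988, 0.969, 0.0]
contact_force: [0.7, -0.9, 0.3]
width: -0.0001
finger_force: 0.0
[ 0.53880049 -0.06914113  0.05798094] (array([-0.0009, -0.0003, -0.    ]), array([ 0.    , -0.    , -0.0004]))
```

View pics/s2.png

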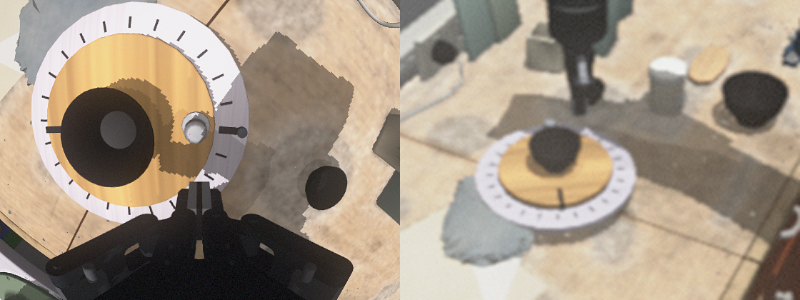

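The wrist view shows the closed fingertip at (200,190). It is on the cw side of the peg at (195,128) and well clear of the bowl rim at x≈154. I'll close up to the peg now.

```bash
python3 -m pendant '[[[0.006,0,0],[0,0,0]],[[0.012,0,0],[0,0,0]],[[0.017,0,0],[0,0,0]],[[0.021,0,0],[0,0,0]],[[0.024,0,0],[0,0,0]],[[0.026,0,0],[0,0,0]],[[0.0275,0,0],[0,0,0]],[[0.0275,0,0],[0,0,0]]]'
python3 -m pendant '[[[0.0005,0,0],[0,0,0]],[[0.001,0,0],[0,0,0]],[[0.0015,0,0],[0,0,0]],[[0.002,0,0],[0,0,0]],[[0.0025,0,0],[0,0,0]],[[0.003,0,0],[0,0,0]]]'
```

```text
time: 3.55
tool_pos: [0.5566, -0.0561, 0.0578]
ee_rot: [-2.988, -0.969, -0.0]
contact_force: [-0.5, 0.3, -0.3]
width: -0.0001
finger_force: 0.0
time: 4.05
tool_pos: [0.5584, -0.0548, 0.0578]
ee_rot: [2.988, 0.969, -0.0]
contact_force: [1.1, 0.9, 1.5]
width: 0.0002
finger_force: 0.0
```

```bash
python3 -m pendant '[[[0.0035,0.0009,0],[0,0,-0.0139]],[[0.0071,0.0015,0],[0,0,-0.0278]],[[0.0106,0.0021,0],[0,0,-0.0417]],[[0.0142,0.0025,0],[0,0,-0.0556]],[[0.0178,0.0027,0],[0,0,-0.0694]],[[0.0214,0.0028,0],[0,0,-0.0833]],[[0.025,0.0027,0],[0,0,-0.0972]],[[0.0286,0.0024,0],[0,0,-0.1111]]]'
cat > look.py <<'E'
import sys
from h import *
from rig import arm,imaging
S=arm.state(); ax=np.array([.5345,.0071]); q=S["tool_pos"][:2]-ax
y=Rot.from_rotvec(S["ee_rot"]).apply([0,1,0]); ya=np.degrees(np.arctan2(y[1],y[0])); t=np.radians(ya)
r=np.array([np.cos(t),np.sin(t)]); print("yaw",ya.round(2),"radial",(q@r).round(4),"tang",(q@[-r[1],r[0]]).round(4),"j7",S["joint_pos"][6].round(2))
d=imaging.snapshot("top"); np.savez(sys.argv[1]+".npz",**d)
w=imaging.snapshot("wrist")
A=cv2.resize(w["color"][:,:,::-1],(400,300)); B=cv2.resize(warp(d,*ax,.042,.12,600),(300,300))
cv2.imwrite(f"pics/{sys.argv[1]}.png",np.hstack([A,B]))
for g in range(0,360,20):
    try:
        a=darkang(d,ax,.048,.048,.073,g,10); 
        if g in map(int,sys.argv[2:]): print("idx",g,a)
    except Exception: pass
E
python3 look.py p1
```

```text
time: 4.72
tool_pos: [0.5782, -0.0429, 0.0578]
ee_rot: [2.773, 1.476, 0.0]
contact_force: [0.0, 0.2, -0.7]
width: 0.0001
finger_force: 0.0
yaw -33.96 radial 0.0642 tang -0.0171 j7 -0.87h.py:19: RuntimeWarning: invalid value encountered in scalar divide
  return guess+(w*a[m]).sum()/w.sum(), (r[m][w>0].min(),r[m][w>0].max())
```

View pics/p1.png

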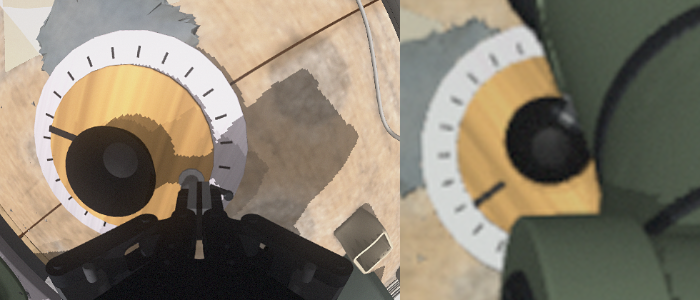

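The peg at (192,178) now touches the tip, and the bowl edge (x≈156) is clear of the finger (x≈184). I'll measure the index and carry on.

```bash
python3 - <<'E'
from h import *
d=dict(np.load("p1.npz"))
for g in (125,132,140,148): print(darkang(d,(.5345,.0071),.048,.048,.073,g,8))
E
for i in 1; do :; done
python3 -m pendant '[[[0.0035,0.0009,0],[0,0,-0.0139]],[[0.0071,0.0015,0],[0,0,-0.0278]],[[0.0106,0.0021,0],[0,0,-0.0417]],[[0.0142,0.0025,0],[0,0,-0.0556]],[[0.0178,0.0027,0],[0,0,-0.0694]],[[0.0214,0.0028,0],[0,0,-0.0833]],[[0.025,0.0027,0],[0,0,-0.0972]],[[0.0286,0.0024,0],[0,0,-0.1111]]]'
python3 look.py p2 2>/dev/null
python3 - <<'E'
from h import *
d=dict(np.load("p2.npz"))
for g in (140,150,160,170): print(darkang(d,(.5345,.0071),.048,.048,.073,g,8))
E
```

```text
(np.float64(126.72526791591565), (np.float64(0.048016038986988495), np.float64(0.07298890326618149)))
(np.float64(126.72526791591565), (np.float64(0.048016038986988495), np.float64(0.07298890326618149)))
time: 5.48
tool_pos: [0.5924, -0.0251, 0.0578]
ee_rot: [-2.477, -1.933, 0.0]
contact_force: [0.4, -0.2, 0.2]
width: -0.0003
finger_force: 0.0
yaw -14.07 radial 0.064 tang -0.0172 j7 -0.62h.py:19: RuntimeWarning: invalid value encountered in scalar divide
  return guess+(w*a[m]).sum()/w.sum(), (r[m][w>0].min(),r[m][w>0].max())
Traceback (most recent call last):
  File "h.py", line 19, in darkang
    return guess+(w*a[m]).sum()/w.sum(), (r[m][w>0].min(),r[m][w>0].max())
                                          ~~~~~~~~~~~~~^^
ValueError: zero-size array to reduction operation minimum which has no identity
h.py:19: RuntimeWarning: invalid value encountered in scalar divide
  return guess+(w*a[m]).sum()/w.sum(), (r[m][w>0].min(),r[m][w>0].max())
Traceback (most recent call last):
  File "h.py", line 19, in darkang
    return guess+(w*a[m]).sum()/w.sum(), (r[m][w>0].min(),r[m][w>0].max())
                                          ~~~~~~~~~~~~~^^
ValueError: zero-size array to reduction operation minimum which has no identity
```

View pics/p2.png

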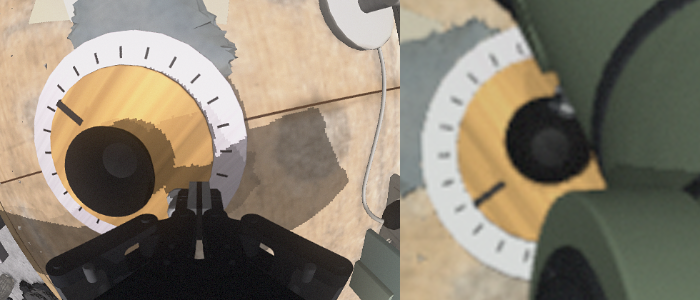

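The index is still at 126.7°: the wheel has not moved, and the finger seems to have gone over the peg with no contact. I'll check the fingertip's true height and the peg's position with wrist depth before doing anything more.

```bash
cat >> h.py <<'E'
def wristpts(w):
    K=w["K"]; v,u=np.mgrid[0:420,0:560]; x=(u-K[0,2])/K[0,0]; y=(v-K[1,2])/K[1,1]; th=np.hypot(x,y); th1=np.maximum(th,1e-9)
    z=w["z_map"]; s=np.tan(th)*z/th1
    C=np.stack([x*s,y*s,z])-np.array(w["tvec"]).reshape(3,1,1)
    R=cv2.Rodrigues(w["rvec"])[0]; return np.einsum('ji,jvu->vui',R,C)
E
python3 - <<'E'
from h import *
from rig import arm,imaging
w=imaging.snapshot("wrist"); W=wristpts(w); S=arm.state()
R=Rot.from_rotvec(S["ee_rot"]); T=R.inv().apply((W-S["tool_pos"]).reshape(-1,3)).reshape(W.shape)
print("cam pos",-cv2.Rodrigues(w["rvec"])[0].T@w["tvec"])
for v in (230,240,248,252,256,260,264,270,280,300):
    print(v,[tuple((1000*T[v,u]).round().astype(int).tolist()) for u in (236,246,256,266,274,280,286,294)])
m=(abs(T[...,0])<.04)&(abs(T[...,1])<.05)&(w["z_map"]>0)
g=T[m]; 
for a,b in ((-.06,-.04),(-.04,-.03),(-.03,-.02),(-.02,-.015),(-.015,-.01),(-.01,-.005),(-.005,0),(0,.005)):
    k=(g[:,2]>a)&(g[:,2]<b); print(a,b,k.sum(),(g[k].min(0)*1000).round() if k.any() else'',(g[k].max(0)*1000).round() if k.any() else'')
E
```

```text
cam pos [0.61129603 0.0498945  0.22313412]
230 [(9, -24, 8), (9, -19, 9), (9, -13, 10), (9, -7, 10), (8, -3, 10), (8, 1, 11), (9, 4, 10), (9, 9, 9)]
240 [(2, -25, 9), (3, -19, 9), (2, -13, 9), (2, -7, 10), (3, -3, 9), (3, 1, 9), (2, 4, 10), (2, 9, 11)]
248 [(-3, -25, 10), (-3, -19, 10), (-3, -13, 9), (-3, -7, 10), (-3, -3, 9), (-3, 1, 10), (-3, 5, 10), (-8, 10, 22)]
252 [(-6, -25, 10), (-6, -19, 10), (-5, -13, 9), (-6, -7, 11), (-6, -3, 11), (-5, 1, 10), (-5, 5, 10), (-11, 10, 22)]
256 [(-8, -25, 10), (-8, -19, 10), (-8, -13, 10), (11, -6, -29), (11, -2, -29), (11, 1, -29), (11, 4, -29), (-14, 10, 22)]
260 [(-11, -26, 10), (-11, -19, 10), (-11, -13, 9), (11, -6, -33), (11, -2, -33), (11, 1, -33), (11, 3, -33), (-17, 10, 22)]
264 [(-13, -26, 9), (-12, -19, 6), (7, -10, -30), (11, -5, -37), (10, -2, -36), (11, 1, -37), (11, 3, -37), (7, 7, -30)]
270 [(-19, -26, 11), (-16, -19, 6), (7, -10, -36), (11, -5, -43), (11, -2, -43), (12, 1, -44), (11, 3, -42), (10, 7, -42)]
280 [(-24, -26, 7), (-15, -18, -8), (6, -10, -44), (11, -5, -51), (11, -2, -51), (10, 1, -50), (11, 3, -52), (11, 6, -52)]
300 [(-23, -23, -15), (12, -12, -67), (14, -8, -70), (12, -4, -68), (7, -2, -60), (7, 1, -60), (12, 3, -68), (12, 6, -68)]
-0.06 -0.04 1468 [-12. -13. -60.] [ 12.  14. -40.]
-0.04 -0.03 611 [  6. -13. -40.] [ 12.  14. -30.]
-0.03 -0.02 931 [-16. -50. -30.] [ 40.  12. -20.]
-0.02 -0.015 293 [-25. -50. -20.] [ 39. -18. -15.]
-0.015 -0.01 365 [-25. -50. -15.] [ 40. -18. -10.]
-0.01 -0.005 569 [-22. -50. -10.] [ 39. -18.  -5.]
-0.005 0 314 [-21. -50.  -5.] [ 30. -18.  -0.]
0 0.005 98 [-21. -50.   0.] [ 23. -18.   5.]
```

Run:
```python
from h import *
from rig import arm,imaging
w=imaging.snapshot("wrist"); W=wristpts(w); S=arm.state()
R=Rot.from_rotvec(S["ee_rot"]); T=1000*R.inv().apply((W-S["tool_pos"]).reshape(-1,3)).reshape(W.shape)
g=T[(w["z_map"]>0)&(T[...,2]<-29)]
for lo in range(-20,-100,-10):
    pass
for y0 in range(-110,111,10):
    k=(g[:,1]>=y0)&(g[:,1]<y0+10)&(abs(g[:,0])<60)
    if k.any(): i=np.argmax(g[k][:,2]); print(y0,"lowest z",g[k][i].round(),"x range",g[k][:,0].min().round(),g[k][:,0].max().round())
# bowl top/rim & peg in world
B=W.reshape(-1,3); m=(abs(B[:,2]-.084)<.006)&(np.hypot(B[:,0]-.5345,B[:,1]-.0071)<.05); print("bowl rim",B[m].min(0),B[m].max(0))
m=(B[:,2]>.062)&(B[:,2]<.08)&(np.hypot(B[:,0]-.57,B[:,1]+.042)<.014); print("peg",m.sum(),B[m].min(0),B[m].max(0))
```

```text
-70 lowest z [-18. -61. -29.] x range -18.0 12.0
-60 lowest z [ 47. -54. -29.] x range -6.0 47.0
-50 lowest z [-13. -45. -29.] x range -13.0 13.0
-40 lowest z [ 29. -33. -29.] x range -10.0 29.0
-30 lowest z [  7. -21. -66.] x range -10.0 14.0
-20 lowest z [  7. -10. -29.] x range 4.0 21.0
-10 lowest z [ 11.  -3. -29.] x range -12.0 22.0
0 lowest z [ 11.   5. -29.] x range -12.0 21.0
10 lowest z [  7.  12. -30.] x range 4.0 21.0
20 lowest z [  7.  21. -66.] x range -10.0 14.0
30 lowest z [ 11.  31. -69.] x range -10.0 13.0
40 lowest z [ 11.  40. -81.] x range -9.0 13.0
50 lowest z [ 11.  51. -94.] x range -7.0 15.0
60 lowest z [  11.   60. -106.] x range 10.0 13.0
bowl rim [ 0.49948531 -0.02977089  0.07800269] [0.56850301 0.03897802 0.0868589 ]
peg 196 [ 0.56307601 -0.04418339  0.06234834] [ 0.57163984 -0.03477097  0.07563606]
```

The depth data show the real fingertip end is 20–27 mm above the nominal TCP, so it passed over the peg top (z 0.075). I'll lift, go back behind the peg, and come down about 22 mm lower. The linkage then still has about 14 mm to the bowl rim.

```bash
python3 -m pendant '[[[0,0,-0.015],[0,0,0]],[[0,0,-0.03],[0,0,0]],[[-0.0465,-0.0324,-0.03],[0,0,0.2222]],[[-0.0465,-0.0324,-0.03],[0,0,0.2222]],[[-0.0465,-0.0324,-0.03],[0,0,0.2222]],[[-0.0465,-0.0324,-0.03],[0,0,0.2222]],[[-0.0465,-0.0324,-0.03],[0,0,0.2222]],[[-0.0465,-0.0324,-0.03],[0,0,0.2222]]]'
python3 -m pendant '[[[-0.02,0,0],[0,0,0]],[[-0.033,0,0],[0,0,0]],[[-0.033,0,0.02],[0,0,0]],[[-0.033,0,0.035],[0,0,0]],[[-0.033,0,0.045],[0,0,0]],[[-0.033,0,0.053],[0,0,0]],[[-0.033,0,0.0575],[0,0,0]],[[-0.033,0,0.0575],[0,0,0]]]'
python3 look.py p3 2>/dev/null
```

```text
time: 6.35
tool_pos: [0.5588, -0.0549, 0.0834]
ee_rot: [2.992, 0.956, 0.003]
contact_force: [0.1, -0.1, -0.6]
width: -0.0002
finger_force: 0.0
time: 7.02
tool_pos: [0.5367, -0.0701, 0.0351]
ee_rot: [-2.988, -0.969, 0.001]
contact_force: [0.2, -0.8, -0.2]
width: -0.0002
finger_force: 0.0
yaw -54.06 radial 0.0638 tang -0.0436 j7 -1.13
```

View pics/p3.png

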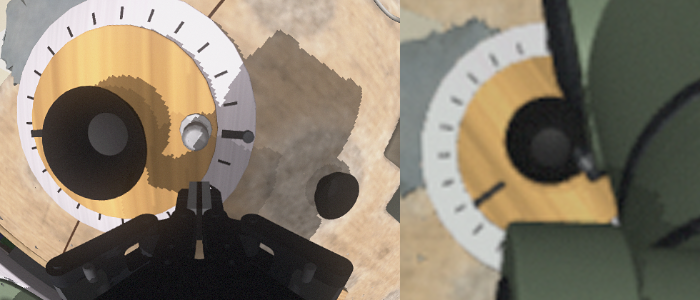

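The finger is behind the peg (195,132), and the TCP reads 0.035 with no contact, which confirms the offset. Approaching.

```bash
python3 -m pendant '[[[0.006,0,0],[0,0,0]],[[0.012,0,0],[0,0,0]],[[0.018,0,0],[0,0,0]],[[0.023,0,0],[0,0,0]],[[0.027,0,0],[0,0,0]],[[0.03,0,0],[0,0,0]],[[0.032,0,0],[0,0,0]],[[0.033,0,0],[0,0,0]]]'
python3 -m pendant '[[[0.0035,0.0009,0],[0,0,-0.0139]],[[0.0071,0.0015,0],[0,0,-0.0278]],[[0.0106,0.0021,0],[0,0,-0.0417]],[[0.0142,0.0025,0],[0,0,-0.0556]]]'
python3 look.py p4 2>/dev/null
python3 - <<'E' 2>/dev/null
from h import *
d=dict(np.load("p4.npz"))
for g in (127,137,145): print(darkang(d,(.5345,.0071),.048,.048,.073,g,8))
E
```

```text
time: 7.78
tool_pos: [0.5582, -0.0549, 0.0358]
ee_rot: [2.988, 0.969, -0.001]
contact_force: [-1.0, -1.8, 2.0]
width: -0.0003
finger_force: 1.1
time: 8.12
tool_pos: [0.5684, -0.0501, 0.0357]
ee_rot: [2.891, 1.228, -0.001]
contact_force: [-2.3, -1.2, 0.6]
width: -0.0002
finger_force: 1.2
yaw -43.97 radial 0.0641 tang -0.0176 j7 -1.02
(np.float64(131.4763555421979), (np.float64(0.04800104165536411), np.float64(0.06194271547163555)))
(np.float64(138.97929385944806), (np.float64(0.04800104165536411), np.float64(0.07299383535614498)))
(np.float64(144.5186783665492), (np.float64(0.04800104165536412), np.float64(0.07299657526213132)))
```

Contact now: about 2.6 N of drag, and the index is turning. Carrying on round.

```bash
python3 -m pendant '[[[0.0035,0.0009,0],[0,0,-0.0139]],[[0.0071,0.0015,0],[0,0,-0.0278]],[[0.0106,0.0021,0],[0,0,-0.0417]],[[0.0142,0.0025,0],[0,0,-0.0556]],[[0.0178,0.0027,0],[0,0,-0.0694]],[[0.0214,0.0028,0],[0,0,-0.0833]],[[0.025,0.0027,0],[0,0,-0.0972]],[[0.0286,0.0024,0],[0,0,-0.1111]]]'
python3 -m pendant '[[[0.0035,0.0009,0],[0,0,-0.0139]],[[0.0071,0.0015,0],[0,0,-0.0278]],[[0.0106,0.0021,0],[0,0,-0.0417]],[[0.0142,0.0025,0],[0,0,-0.0556]],[[0.0178,0.0027,0],[0,0,-0.0694]],[[0.0214,0.0028,0],[0,0,-0.0833]],[[0.025,0.0027,0],[0,0,-0.0972]],[[0.0286,0.0024,0],[0,0,-0.1111]]]'
python3 look.py p5 2>/dev/null
```

```text
time: 8.88
tool_pos: [0.5856, -0.035, 0.0357]
ee_rot: [-2.636, -1.709, 0.001]
contact_force: [-1.7, -1.5, 0.7]
width: 0.0001
finger_force: 1.2
time: 9.55
tool_pos: [0.5966, -0.015, 0.0356]
ee_rot: [-2.299, -2.141, 0.001]
contact_force: [-1.6, -2.1, 1.4]
width: -0.0001
finger_force: 1.1
yaw -4.08 radial 0.0635 tang -0.0176 j7 -0.51
```

View pics/p5.png

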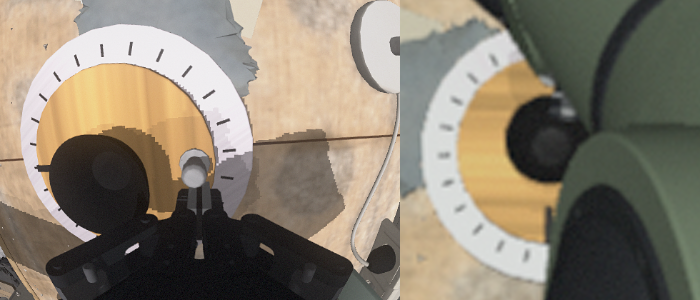

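The peg at (193,172) sits against the fingertip, with the bowl clear on the left. The index is near 178°. Continuing another 100°.

```bash
python3 -m pendant '[[[0.0035,0.0009,0],[0,0,-0.0139]],[[0.0071,0.0015,0],[0,0,-0.0278]],[[0.0106,0.0021,0],[0,0,-0.0417]],[[0.0142,0.0025,0],[0,0,-0.0556]],[[0.0178,0.0027,0],[0,0,-0.0694]],[[0.0214,0.0028,0],[0,0,-0.0833]],[[0.025,0.0027,0],[0,0,-0.0972]],[[0.0286,0.0024,0],[0,0,-0.1111]]]'
python3 -m pendant '[[[0.0035,0.0009,0],[0,0,-0.0139]],[[0.0071,0.0015,0],[0,0,-0.0278]],[[0.0106,0.0021,0],[0,0,-0.0417]],[[0.0142,0.0025,0],[0,0,-0.0556]],[[0.0178,0.0027,0],[0,0,-0.0694]],[[0.0214,0.0028,0],[0,0,-0.0833]],[[0.025,0.0027,0],[0,0,-0.0972]],[[0.0286,0.0024,0],[0,0,-0.1111]]]'
python3 look.py p6 2>/dev/null
python3 -m pendant '[[[0.0035,0.0009,0],[0,0,-0.0139]],[[0.0071,0.0015,0],[0,0,-0.0278]],[[0.0106,0.0021,0],[0,0,-0.0417]],[[0.0142,0.0025,0],[0,0,-0.0556]],[[0.0178,0.0027,0],[0,0,-0.0694]],[[0.0214,0.0028,0],[0,0,-0.0833]],[[0.025,0.0027,0],[0,0,-0.0972]],[[0.0286,0.0024,0],[0,0,-0.1111]]]'
python3 -m pendant '[[[0.0035,0.0009,0],[0,0,-0.0139]],[[0.0071,0.0015,0],[0,0,-0.0278]],[[0.0106,0.0021,0],[0,0,-0.0417]],[[0.0142,0.0025,0],[0,0,-0.0556]],[[0.0178,0.0027,0],[0,0,-0.0694]],[[0.0214,0.0028,0],[0,0,-0.0833]],[[0.025,0.0027,0],[0,0,-0.0972]],[[0.0286,0.0024,0],[0,0,-0.1111]]]'
python3 look.py p7 2>/dev/null
```

```text
time: 10.32
tool_pos: [0.6003, 0.0075, 0.0357]
ee_rot: [1.894, 2.507, -0.001]
contact_force: [-1.3, -2.9, 0.2]
width: 0.0001
finger_force: 1.1
time: 10.98
tool_pos: [0.596, 0.03, 0.0357]
ee_rot: [1.43, 2.797, -0.001]
contact_force: [-0.1, -2.7, 0.2]
width: 0.0002
finger_force: 1.1
yaw 35.85 radial 0.0633 tang -0.0175 j7 -0.02
time: 11.75
tool_pos: [0.5844, 0.0497, 0.0358]
ee_rot: [0.923, 3.003, -0.0]
contact_force: [0.7, -2.7, -0.3]
width: 0.0002
finger_force: 1.1
time: 12.42
tool_pos: [0.5666, 0.0643, 0.0358]
ee_rot: [0.388, 3.117, -0.0]
contact_force: [2.2, -1.4, 1.5]
width: -0.0
finger_force: 1.1
yaw 75.81 radial 0.0633 tang -0.0171 j7 0.48
```

```bash
cat >> h.py <<'E'
def bird(d,ax,z,half=.12,n=1200,fish=False):
    if not fish: return warp(d,ax[0],ax[1],z,half,n)
    v,u=np.mgrid[0:n,0:n]; s=2*half/n
    P=np.stack([ax[0]+half-(v+.5)*s,ax[1]+half-(u+.5)*s,np.full(u.shape,z)])
    C=np.einsum('ij,jvu->ivu',cv2.Rodrigues(d["rvec"])[0],P)+np.array(d["tvec"]).reshape(3,1,1)
    rr=np.hypot(C[0],C[1]); th=np.arctan2(rr,C[2]); K=d["K"]
    return cv2.remap(np.ascontiguousarray(d["color"][:,:,::-1]),(K[0,0]*th*C[0]/rr+K[0,2]).astype(np.float32),(K[1,1]*th*C[1]/rr+K[1,2]).astype(np.float32),cv2.INTER_CUBIC)
def line(d,ax,z,r0,r1,guess,win,fish=False):
    "angle of a narrow dark radial line (deg, world): contrast against local median, with its strength"
    n=1200; half=.12; g=cv2.cvtColor(bird(d,ax,z,half,n,fish),cv2.COLOR_BGR2GRAY).astype(np.float32)
    A=np.radians(np.arange(guess-win,guess+win,.1)); r=np.arange(r0,r1,.0005)
    X=r[:,None]*np.cos(A); Y=r[:,None]*np.sin(A); k=n/2/half
    p=np.median(cv2.remap(g,((half-Y)*k).astype(np.float32),((half-X)*k).astype(np.float32),cv2.INTER_LINEAR),axis=0)
    c=np.clip(np.median(p)-p-20,0,None); i=c.argmax(); m=abs(np.arange(len(c))-i)<50
    return round(float(np.degrees((c*A*m).sum()/max((c*m).sum(),1e-6))),2), round(float(c.max()),1)
E
python3 -m pendant '[[[0.0035,0.0009,0],[0,0,-0.0139]],[[0.0071,0.0015,0],[0,0,-0.0278]],[[0.0106,0.0021,0],[0,0,-0.0417]],[[0.0142,0.0025,0],[0,0,-0.0556]],[[0.0178,0.0027,0],[0,0,-0.0694]],[[0.0214,0.0028,0],[0,0,-0.0833]],[[0.025,0.0027,0],[0,0,-0.0972]],[[0.0286,0.0024,0],[0,0,-0.1111]]]'
cat > meas.py <<'E'
from h import *
from rig import arm,imaging
ax=(.5345,.0071); S=arm.state(); y=Rot.from_rotvec(S["ee_rot"]).apply([0,1,0]); ya=np.degrees(np.arctan2(y[1],y[0])); print("yaw",ya.round(2))
t=imaging.snapshot("top"); w=imaging.snapshot("wrist"); np.savez("tm.npz",**t); np.savez("wm.npz",**w)
for nm,d,f in (("top",t,False),("wrist",w,True)):
    print(nm,"zero",line(d,ax,.036,.079,.092,-58,12,f),"index",line(d,ax,.048,.050,.072,ya-178,14,f))
E
python3 meas.py
```

```text
time: 13.18
tool_pos: [0.545, 0.0719, 0.0358]
ee_rot: [-0.159, 3.137, -0.0]
contact_force: [2.3, -1.1, -0.9]
width: 0.0
finger_force: 1.1
yaw 95.79
top zero (-46.64, 20.9) index (0.0, 0.0)
wrist zero (0.0, 0.0) index (0.0, 0.0)
```

The views are blocked here. I'll push to about 5° short, back the finger off, lift aside, and measure with a clear view.

```bash
python3 -m pendant '[[[0.0035,0.0009,0],[0,0,-0.0139]],[[0.0071,0.0015,0],[0,0,-0.0278]],[[0.0106,0.0021,0],[0,0,-0.0417]],[[0.0142,0.0025,0],[0,0,-0.0556]],[[0.0178,0.0027,0],[0,0,-0.0694]],[[0.0214,0.0028,0],[0,0,-0.0833]],[[0.025,0.0027,0],[0,0,-0.0972]],[[0.025,0.0027,0],[0,0,-0.0972]]]'
python3 meas.py
python3 -m pendant '[[[-0.01,0.002,0],[0,0,0]],[[-0.02,0.004,0],[0,0,0]],[[-0.03,0.006,0],[0,0,0]],[[-0.03,0.006,-0.04],[0,0,0]],[[-0.03,0.006,-0.08],[0,0,0]],[[-0.03,0.006,-0.12],[0,0,0]],[[-0.03,0.006,-0.15],[0,0,0]],[[-0.03,0.006,-0.15],[0,0,0]]]'
python3 meas.py
python3 -m pendant '[[[0,0.05,0],[0,0,0]],[[0,0.1,0],[0,0,0]],[[0,0.15,0],[0,0,0]],[[0,0.2,0],[0,0,0]],[[0,0.24,0],[0,0,0]],[[0,0.24,0],[0,0,0]],[[0,0.24,0],[0,0,0]]]'
python3 meas.py
python3 -c "
from rig import arm; print(arm.state()['tool_pos'],arm.state()['joint_pos'])"
```

```text
time: 13.95
tool_pos: [0.5245, 0.0721, 0.0358]
ee_rot: [0.635, -3.077, -0.0]
contact_force: [1.2, 0.2, 1.4]
width: -0.0001
finger_force: 0.1
yaw 113.32
top zero (0.0, 0.0) index (-72.88, 44.8)
wrist zero (-61.56, 59.2) index (0.0, 0.0)
time: 14.72
tool_pos: [0.547, 0.0878, 0.1603]
ee_rot: [-0.636, 3.071, 0.001]
contact_force: [0.2, -0.4, 0.0]
width: 0.0004
finger_force: 0.0
yaw 113.38
top zero (-66.59, 62.2) index (-77.54, 54.8)
wrist zero (-58.49, 83.3) index (-64.82, 50.6)
time: 15.4
tool_pos: [0.4672, 0.2643, 0.155]
ee_rot: [0.643, -3.074, -0.001]
contact_force: [1.5, -1.5, -0.8]
width: -0.0003
finger_force: 0.0
yaw 113.61
top zero (-58.28, 110.3) index (-64.59, 48.1)
wrist zero (0.0, 0.0) index (0.0, 0.0)
[0.46844023 0.26193095 0.15496361] [ 0.0996474   0.64989969 -1.03627914  1.85001627  0.65225861  1.02996471
  0.77193661]
```

```bash
cat > fitax.py <<'E'
from h import *
def fit(d,ax=(.5345,.0071),z0=-58.2):
    ax=np.array(ax)
    for _ in range(3):
        A=[];b=[]
        for k in range(24):
            if k==0: a,s=line(d,ax,.036,.079,.092,z0,6)
            else: a,s=line(d,ax,.036,.0805,.0865,z0+15*k,6)
            if s<25: continue
            e=(a-z0-15*k+180)%360-180
            if abs(e)>3: continue
            t=np.radians(a); r=.0845
            # measured angle with axis error (ex,ey) [true-assumed]: shift of line by e
            A.append([1,-np.sin(t)/r,np.cos(t)/r]); b.append(np.radians(e))
        x,res,*_=np.linalg.lstsq(np.array(A),np.array(b),rcond=None)
        ax=ax+x[1:]; z0=z0+np.degrees(x[0])
    rms=np.degrees(np.sqrt(np.mean((np.array(A)@x-b)**2)))
    return ax,z0,len(b),rms
if __name__=="__main__":
    for f in ("top0.npz","tm.npz"):
        d=dict(np.load(f)); ax,z0,n,rms=fit(d); print(f,ax.round(5),"zero fit",z0.round(2),n,rms.round(2))
        print(" zero",line(d,ax,.036,.079,.095,-58,8),"index",[line(d,ax,.048,a,b,g,12) for g in (126,-64) for a,b in ((.048,.06),(.06,.073),(.048,.073))])
E
python3 fitax.py
```

```text
top0.npz [0.5345  0.00684] zero fit -58.13 23 0.1
 zero (-58.14, 118.7) index [(126.35, 73.3), (126.48, 69.0), (126.48, 70.9), (0.0, 0.0), (-56.38, 21.5), (-56.2, 24.0)]
tm.npz [0.53487 0.00767] zero fit -58.69 6 0.04
 zero (-58.68, 120.7) index [(132.5, 13.8), (127.27, 3.3), (0.0, 0.0), (-65.31, 50.5), (-65.13, 44.5), (-65.14, 46.8)]
```

With a clear view, the index is about 6.3° short of the zero line; the top view gives 6.3° and the wrist view 6.3°. I'll return by the same path and push 6.3° further.

```bash
python3 -m pendant '[[[0,-0.05,0],[0,0,0]],[[0,-0.1,0],[0,0,0]],[[0,-0.15,0],[0,0,0]],[[0,-0.2,0],[0,0,0]],[[0,-0.24,0],[0,0,0]],[[0,-0.24,0],[0,0,0]],[[0,-0.24,0],[0,0,0]],[[0,-0.24,0],[0,0,0]]]'
python3 -m pendant '[[[0,0,0.03],[0,0,0]],[[0,0,0.06],[0,0,0]],[[0,0,0.09],[0,0,0]],[[0,0,0.12],[0,0,0]],[[0,0,0.14],[0,0,0]],[[0,0,0.15],[0,0,0]],[[0,0,0.15],[0,0,0]],[[0,0,0.15],[0,0,0]]]'
python3 -m pendant '[[[0.008,-0.002,0],[0,0,0]],[[0.016,-0.003,0],[0,0,0]],[[0.022,-0.004,0],[0,0,0]],[[0.026,-0.005,0],[0,0,0]],[[0.028,-0.006,0],[0,0,0]],[[0.03,-0.006,0],[0,0,0]],[[0.03,-0.006,0],[0,0,0]],[[0.03,-0.006,0],[0,0,0]]]'
python3 -m pendant '[[[0.0014,0.0004,0],[0,0,-0.0056]],[[0.0028,0.0007,0],[0,0,-0.0111]],[[0.0042,0.001,0],[0,0,-0.0167]],[[0.0056,0.0013,0],[0,0,-0.0222]],[[0.0068,0.0015,0],[0,0,-0.0267]],[[0.0078,0.0017,0],[0,0,-0.0306]],[[0.0089,0.0018,0],[0,0,-0.035]],[[0.0089,0.0018,0],[0,0,-0.035]]]'
python3 meas.py
```

```text
time: 16.17
tool_pos: [0.5445, 0.0856, 0.1555]
ee_rot: [0.635, -3.076, -0.001]
contact_force: [0.5, 1.3, -0.3]
width: 0.0004
finger_force: 0.0
time: 16.83
tool_pos: [0.5446, 0.0869, 0.0363]
ee_rot: [-0.639, 3.076, 0.001]
contact_force: [0.7, 0.0, 0.9]
width: -0.0005
finger_force: 0.0
time: 17.5
tool_pos: [0.5247, 0.0723, 0.0359]
ee_rot: [-0.637, 3.076, 0.0]
contact_force: [-0.2, 1.1, -1.0]
width: -0.0002
finger_force: 0.0
time: 18.17
tool_pos: [0.5173, 0.0707, 0.0358]
ee_rot: [0.807, -3.036, -0.0]
contact_force: [1.7, 1.7, 0.6]
width: -0.0001
finger_force: 0.6
yaw 119.79
top zero (-67.28, 49.2) index (0.0, 0.0)
wrist zero (-55.83, 61.4) index (0.0, 0.0)
```

Now I'll draw the finger straight back, lift, move aside and check.

```bash
python3 -m pendant '[[[-0.008,0.002,0],[0,0,0]],[[-0.018,0.004,0],[0,0,0]],[[-0.03,0.006,0],[0,0,0]],[[-0.03,0.006,-0.04],[0,0,0]],[[-0.03,0.006,-0.08],[0,0,0]],[[-0.03,0.006,-0.12],[0,0,0]],[[-0.03,0.006,-0.15],[0,0,0]],[[-0.03,0.006,-0.15],[0,0,0]]]'
python3 meas.py
python3 -m pendant '[[[0,0.05,0],[0,0,0]],[[0,0.1,0],[0,0,0]],[[0,0.15,0],[0,0,0]],[[0,0.2,0],[0,0,0]],[[0,0.24,0],[0,0,0]],[[0,0.24,0],[0,0,0]],[[0,0.24,0],[0,0,0]]]'
python3 meas.py
python3 - <<'E'
from h import *
d=dict(np.load("tm.npz")); ax=(.5345,.00684)
print("zero",line(d,ax,.036,.079,.095,-58,8),"index",[line(d,ax,.048,a,b,-58,12) for a,b in ((.048,.06),(.06,.073),(.048,.073))])
cv2.imwrite("pics/end.png",warp(d,*ax,.042,.13,600))
E
```

```text
time: 18.93
tool_pos: [0.5381, 0.0884, 0.1602]
ee_rot: [-0.805, 3.031, 0.0]
contact_force: [0.5, 0.7, 0.7]
width: 0.0002
finger_force: 0.0
yaw 119.73
top zero (0.0, 0.0) index (0.0, 0.0)
wrist zero (-58.41, 80.7) index (-58.93, 49.9)
time: 19.62
tool_pos: [0.4395, 0.2553, 0.1551]
ee_rot: [0.811, -3.034, -0.001]
contact_force: [-0.1, -0.2, 0.2]
width: 0.0001
finger_force: 0.0
yaw 119.94
top zero (-58.22, 141.3) index (-59.16, 39.4)
wrist zero (0.0, 0.0) index (0.0, 0.0)
zero (-58.15, 141.4) index [(-58.57, 52.1), (-58.49, 66.2), (-59.05, 39.7)]
```

View pics/end.png

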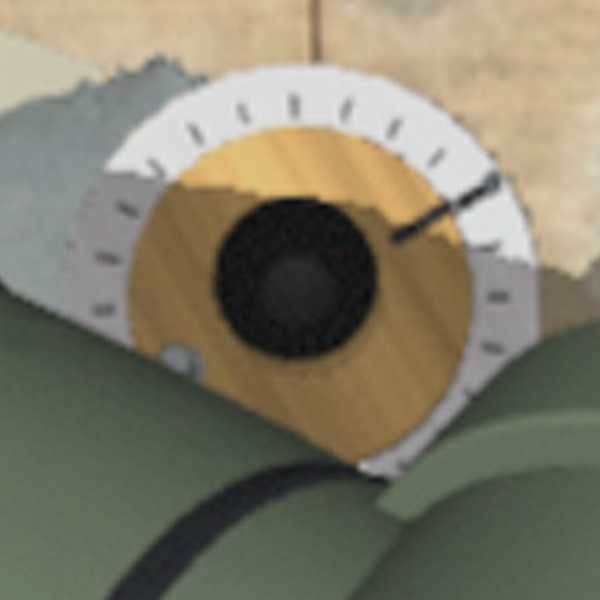

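The picture shows the index line (395,240)–(455,207) running straight into the zero line (455,207)–(493,182), with about 0.4–0.5° (0.6 mm) left. The bowl is still centred at (297,280), and the finger is well clear. Handing in.

```bash
python3 -c "
from rig import job_done; print(job_done())"
```

```text
the job is handed in; nothing more can be done
None
```

The wheel's index line now lines up with the collar's zero line to about 0.5°, the finger is drawn clear, the bowl and bystanders weren't touched, and the job is handed in at about 20 s.

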